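Withdraw the bolt and open the passive leaf of a bench cabinet

ROBOT

A 6-joint arm with a two-finger parallel gripper is mounted at the origin on a cart in front of the work surface, level with it; the furniture and walls round the work are solid. World frame = base frame: x ahead of the robot, y to its left, z up, the work surface at z = 0. Lengths are in mm, angles in rad, forces in N, time in s.
With the tool pointing down it reaches from about 250 to 775 mm from the base axis. Payload 4 kg.
Tool frame: the origin (TCP) lies midway between the tips of the shut fingers; the grasp point (between the pads) lies env.grasp_offset behind it (env.grasp_offset is the distance from the TCP to the grasp point, in mm); z points along the fingers, y is the line along which they close (so a half turn about z gives the same grasp; the last joint's range is limited). The gripper opens to 85 mm and grips with 20 to 120 N. Pads are 22 mm wide; open, the fingers measure 114 mm over their backs; the gripper's body (76 mm by 85 mm) begins 54 mm behind the grasp point. The pads swing forward as they close: fully open they stand 13 mm farther back than shut.
Start: joints at [-1.336, 0.087, 1.371, -0, 1.684, -0.103], TCP at [182.275, -518.937, 210.641] pointing down, gripper open.
Joint ranges: [-3.1, 3.1], [-0.76, 2.03], [0.27, 2.55], [-1.08, 4.22], [0.17, 2.65], [-2.57, 2.57]. Speed limits (rad/s): [2.79, 2.79, 3.14, 3.14, 3.14, 3.14].

INTERFACE

Orientations are given as a unit quaternion [w, x, y, z].
In Python, from plant import env gives the robot as it stands. The module is installed in compiled form; this text tells all that it offers. Calls block until the motion is done:
- env.move_ptp(position, orientation): joint-space move of the TCP to a pose.
- env.move_linear(position, vel=150, rot=None, max_force=None): straight line of the TCP; rot=None keeps the orientation; vel is the mean speed in mm/s. With max_force (N) it stops when the force on the tool has changed by that much, and returns True; else False.
- env.move_j(angles): joint-space move.
- env.move_gripper(opening, grasp_force=None): finger opening in mm; grasp_force is the grip in N (None keeps the last); returns when the fingers have stopped.
- env.hold(seconds).
- env.ik(position, orientation): joint angles nearest the present ones, or None.
- env.sense(): the state.
- env.camera(name): name is "side" or "top"; returns (picture, depth): 384x512x3 uint8, red, green, blue; 384x512 float32, mm along the optical axis (not along the pixel's ray), 0 where there is no reading.
- env.camera_info(name): a dict with "fx", "fy", "cx", "cy" (pixels), "k1" (the pictures are not rectified: a ray, as slopes to the right and down, at radius r is drawn at 1 + k1 r^2 times it, then the intrinsics apply), "R" (3x3) and "t" (3): a world point X has camera coordinates R X + t. Camera axes: x right, y down, z forward; pixel columns grow to the right and rows downward; lengths in mm; the calibration is good to about 2 mm. A picture is of the moment at which its call begins. camera_info takes no time and is no camera call.
A pose or a line that the arm cannot do raises env.Unreachable and nothing moves.
- env.sign_off(): hands the job in; it is judged then, once.
Trained networks look in the newest picture that a camera, given by its name, has taken for a name from the list of things; names that differ only in an ending like _2 or _b are one class to them, and where a whole thing is asked for, a point or a joint stands for the part that bears it (a point fixed in the world has none). Each returns a list of dicts, best first, with "confidence" (0 to 1); they miss things now and then, are a little off and sometimes report something else, mostly with a low value. They report only what shows in the picture. A call takes as long as a camera call.
- env.find_in(target, camera): "point" ([x, y, z] in mm, in world coordinates, good to about 4 mm: the middle of the surface that is visible of it).
- env.masks_of(target, camera): "mask" (384x512 bool, what is visible of it).
The state is a dict: "clock": time; "q": joint angles; "qd": joint speeds; "effort": joint torques, N m; "tool_pos": TCP position; "tool_rot": TCP orientation; "wrist_force": force on the tool from outside, world axes, zero at the start; "wrist_torque": the same for the moment, N m; "gripper_width": finger opening in mm; "finger_force": force on a finger pad.
Only numpy, scipy, OpenCV 4.12 (cv2) and the standard library are available. Lean on these libraries where they do the work, as an engineer would, in place of code of your own. Each camera call takes 0.05 s, during which the arm holds its last target. There are 200 camera calls.

TASK

The right-hand door of the small blue cabinet already stands open; its left-hand door is still bolted. Squeeze the bolt's grip so that its red release button is held in, lift the bolt fully out of the plinth, and then swing the left door out until it stands about square to the cabinet front, with the bolt left up and both doors open. Leave the jar and the bottle on top of the cabinet and the carton beside it where they are.

Things in the scene. Friction and masses are not known exactly. Their poses are not given: they have to be found in the camera images.
- cabinet: Fixed bench cabinet, blue doors, 300 wide (y) x 250 high. Origin: centre of its underside; x points into it (front faces -x), y to the robot's left, z up. Closed doors: front face at x = -75 mm, 14 thick, 142 wide, z = 32 to 232 mm. Plinth 25 mm high, out to x = -106 mm. Inner shelf and stock lie behind x = -59 mm.
- passive_leaf (a joint): Left door (passive leaf), hinge about the vertical: 0 = closed, grows as its free edge swings out towards -x, radians, up to 2.1. Hinged at its left (+y) side; light friction (0.06 N m), stays where left. Stopped within about 0.02 rad while the bolt is shot.
- passive_hinge (a point): Point on the vertical hinge axis of the left door, in the door's front face plane (cabinet x = -75 mm, y = +145 mm), 120 mm above the worktop. Its axes turn with the door: x into the door, y from free edge to hinge, z up.
- passive_edge (a point): Middle of the left door's thickness at its free edge (143 mm from the hinge axis), 120 mm above the worktop. No handle; the door may be drawn by the bolt grip or pushed at this edge.
- bolt (a joint): Vertical bolt on the left door's front near its free edge: 0 = shot, its 8 mm steel rod 17 mm deep in the plinth's hole; grows upward (m) to its stop at 0.032; clear of the plinth from 0.017. Friction about 2 N. A tooth locks it at 0 while the release is out; lifted past 0.029 and let go, the same tooth holds it up.
- bolt_grip (a point): Centre of the bolt's squeeze grip: black block with red button plate on its right (-y), 28 deep, 26 high, 31 mm wide in y with button out, 24 with it in (then centred here). 35 mm in front of the door face, 115 mm from the hinge axis, 120 mm above the worktop when shot; moves with bolt and door. Axes: x into the door, y to its hinge, z up.
- release (a joint): Red spring button of the bolt, 0 = out, 0.007 m = pressed in (towards +y of the grip); 3 N to start, 7 N fully in. The bolt slides only with it more than about 0.005 in. Pinching the grip across y with 20 N or more presses it.
- active_leaf (a joint): Right door (active leaf), hinged on its right side, 0 = closed; starts open at 1.4 to 1.8 rad and is to stay open; steel bar handle on its outer face.
- active_edge (a point): Middle of the right door's free edge, 120 mm above the worktop, 143 mm from its hinge axis.
- green_jar: Loose jar with green lid, 68 x 68 x 106 mm, standing on the cabinet's top; origin at the centre of its base.
- amber_bottle: Loose small brown bottle with black cap, 40 x 41 x 70 mm, standing on the cabinet's top; origin at the centre of its base.
- carton: Loose long white and blue carton, 215 x 55 x 42 mm, long side along its own y, lying on the worktop right of the cabinet; origin at the centre of its base.
- roof_edge (a point): Middle of the top front edge of the cabinet's overhanging roof slab (14 mm thick, 250 mm above the worktop, 26 mm in front of the closed doors). Doors and roof keep a vertical tool from the bolt grip: lean the tool back, away from the door, by some 30 to 45 degrees.

How it is judged:
By the outcome, as a careful person would: the job done as asked, in the order asked, and still so for the second after the job is handed in, with the robot touching nothing.
It also fails if it takes over 37 s, if anything falls off the work surface, if the arm or the gripper's body presses on something with over 40 N, if the wrist force passes 120 N, or if a joint passes its speed limit or range.

## Working session

There is one attempt and no reset: what is moved stays moved. The work goes in short steps, each a Python script; the robot and the scene stay as the last script left them, time stands still between calls to the robot, and variables do not carry over. Pictures are saved under pics/ and viewed, at most 10 in all, crops included, and the job is handed in when it is done.

```bash
mkdir -p pics
python3 - <<'E'
from plant import env
import cv2,numpy as np
ims=[]
for c in ("side","top"):
    p,d=env.camera(c); ims.append(p); np.save(f"pics/{c}_d.npy",d); np.save(f"pics/{c}_p.npy",p)
    i=env.camera_info(c); print(c,{k:np.round(v,3).tolist() for k,v in i.items()})
    cv2.imwrite(f"pics/{c}1.png",cv2.resize(p[:,:,::-1],(768,576),interpolation=cv2.INTER_CUBIC))
    for n in ("bolt_grip","release","passive_edge","passive_leaf","active_leaf","cabinet","carton","green_jar","amber_bottle"):
        for r in env.find_in(n,c)[:2]: print(c,n,np.round(r["point"]),round(r["confidence"],2))
s=env.sense(); print(s["clock"],s["tool_pos"],s["tool_rot"],env.grasp_offset)
E
```

```text
side {'fx': 469.291, 'fy': 469.291, 'cx': 259.787, 'cy': 189.248, 'k1': -0.11, 'R': [[0.864, -0.503, -0.015], [-0.242, -0.39, -0.888], [0.441, 0.771, -0.459]], 't': [-462.636, 237.624, 1326.035]}
side release [ 405. -378.   39.] 0.32
side passive_edge [591. -14. 144.] 0.38
side active_leaf [526. -10. 136.] 0.84
side cabinet [592. -12. 144.] 0.96
side carton [ 407. -379.   43.] 0.93
side amber_bottle [617.  62. 272.] 0.47
top {'fx': 496.364, 'fy': 496.364, 'cx': 259.567, 'cy': 189.856, 'k1': -0.2, 'R': [[-0.311, -0.951, -0.004], [-0.748, 0.247, -0.616], [0.586, -0.189, -0.788]], 't': [104.276, 486.942, 1279.789]}
1.0 [ 182.24506205 -518.9499032   210.65693228] [ 6.55253011e-05  9.85774474e-01  1.68073442e-01 -1.32554645e-05] 18.700000000000003
```

View pics/side1.png

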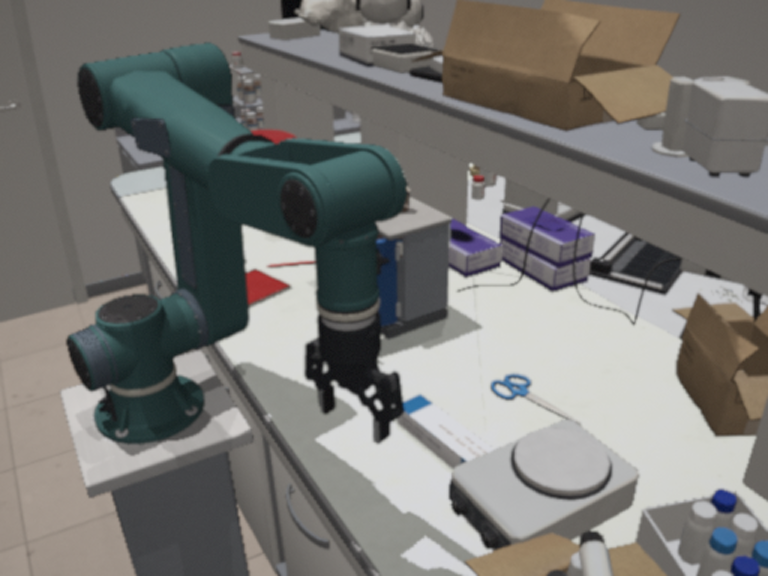

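View pics/top1.png

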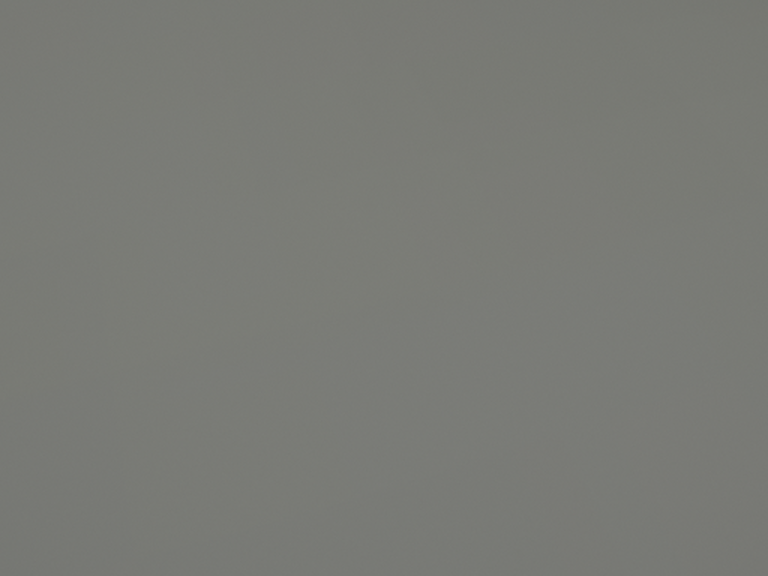

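```bash
cat > h.py <<'E'
from plant import env
import cv2,numpy as np
from scipy.spatial.transform import Rotation as Ro
def quat(yaw,tilt):
    c,s=np.cos(tilt),np.sin(tilt)
    M=np.array([[c,0,s],[0,-1,0],[s,0,-c]])   # columns: x=(c,0,s) y=(0,-1,0) z=(s,0,-c)
    x,y,z,w=(Ro.from_euler('z',yaw)*Ro.from_matrix(M)).as_quat(); return [w,x,y,z]
def cloud(d,c):
    i=env.camera_info(c); h,w=d.shape
    K=np.array([[i["fx"],0,i["cx"]],[0,i["fy"],i["cy"]],[0,0,1]])
    uv=np.stack(np.meshgrid(np.arange(w),np.arange(h)),-1).reshape(-1,1,2).astype(np.float64)
    n=cv2.undistortPoints(uv,K,np.array([i["k1"],0,0,0.]))[:,0]
    P=np.c_[n,np.ones(len(n))]*d.reshape(-1,1)
    return ((P-np.array(i["t"]))@np.array(i["R"])).reshape(h,w,3)
E
python3 - <<'E'
from h import *
d=np.load("pics/top_d.npy");print("top depth",np.percentile(d,[1,50,99]))
env.move_ptp([270,60,340],quat(0,np.radians(40)))
p,d=env.camera("side"); np.save("pics/p2.npy",p); np.save("pics/d2.npy",d)
for n in ("bolt_grip","passive_leaf","active_leaf","cabinet","carton","green_jar","amber_bottle"):
    for r in env.find_in(n,"side")[:1]: print(n,np.round(r["point"]),round(r["confidence"],2))
cr=p[90:290,150:350]
cv2.imwrite("pics/side2.png",cv2.resize(cr[:,:,::-1],(600,600),interpolation=cv2.INTER_CUBIC))
s=env.sense(); print(s["clock"],s["tool_pos"],s["q"])
E
```

```text
top depth [ 0.          0.         69.89217072]Traceback (most recent call last):
  File "<stdin>", line 3, in <module>
plant.Unreachable: the arm cannot take that pose within its joint ranges
```

Run:
```python
from h import *
for x in (270,320,370):
  for z in (150,250,340):
    for t in (0,20,40):
      for fl in (0,np.pi):
        q=env.ik([x,100,z],quat(0,np.radians(t)) if fl==0 else (lambda w:[w[3],w[0],w[1],w[2]])((Ro.from_quat(np.roll(quat(0,np.radians(t)),-1))*Ro.from_euler('z',np.pi)).as_quat()))
        print(x,z,t,fl>0,None if q is None else np.round(q,2))
```

```text
270 150 0 False [ 0.16 -0.53  1.99 -0.    1.68  1.73]
270 150 0 True [ 0.16 -0.53  1.99 -0.    1.68 -1.41]
270 150 20 False None
270 150 20 True None
270 150 40 False None
270 150 40 True None
270 250 0 False [ 0.16 -0.52  1.79 -0.    1.88  1.73]
270 250 0 True [ 0.16 -0.52  1.79 -0.    1.88 -1.41]
270 250 20 False None
270 250 20 True None
270 250 40 False None
270 250 40 True None
270 340 0 False [ 0.16 -0.48  1.59 -0.    2.04  1.73]
270 340 0 True [ 0.16 -0.48  1.59 -0.    2.04 -1.41]
270 340 20 False [ 0.27 -0.74  1.75 -0.09  1.79  1.8 ]
270 340 20 True [ 0.27 -0.74  1.75 -0.09  1.79 -1.34]
270 340 40 False None
270 340 40 True None
320 150 0 False [ 0.13 -0.4   1.91 -0.    1.63  1.7 ]
320 150 0 True [ 0.13 -0.4   1.91 -0.    1.63 -1.44]
320 150 20 False [ 0.21 -0.71  2.12 -0.07  1.39  1.78]
320 150 20 True [ 0.21 -0.71  2.12 -0.07  1.39 -1.36]
320 150 40 False None
320 150 40 True None
320 250 0 False [ 0.13 -0.41  1.72 -0.    1.83  1.7 ]
320 250 0 True [ 0.13 -0.41  1.72 -0.    1.83 -1.44]
320 250 20 False [ 0.21 -0.69  1.91 -0.07  1.58  1.76]
320 250 20 True [ 0.21 -0.69  1.91
[... 398 characters left out ...]
-0.28  1.82 -0.    1.59 -1.46]
370 150 20 False [ 0.17 -0.57  2.05 -0.06  1.31  1.74]
370 150 20 True [ 0.17 -0.57  2.05 -0.06  1.31 -1.4 ]
370 150 40 False None
370 150 40 True None
370 250 0 False [ 0.12 -0.3   1.64 -0.    1.8   1.69]
370 250 0 True [ 0.12 -0.3   1.64 -0.    1.8  -1.46]
370 250 20 False [ 0.17 -0.57  1.86 -0.06  1.51  1.73]
370 250 20 True [ 0.17 -0.57  1.86 -0.06  1.51 -1.41]
370 250 40 False None
370 250 40 True None
370 340 0 False [ 0.12 -0.27  1.45 -0.    1.97  1.69]
370 340 0 True [ 0.12 -0.27  1.45 -0.    1.97 -1.46]
370 340 20 False [ 0.17 -0.54  1.66 -0.06  1.67  1.72]
370 340 20 True [ 0.17 -0.54  1.66 -0.06  1.67 -1.42]
370 340 40 False None
370 340 40 True None
```

Run:
```python
from h import *
env.move_ptp([290,100,360],quat(0,np.radians(15)))
p,d=env.camera("side"); np.save("pics/p2.npy",p); np.save("pics/d2.npy",d)
for n in ("bolt_grip","passive_leaf","active_leaf","cabinet","carton","green_jar","amber_bottle"):
    for r in env.find_in(n,"side")[:1]: print(n,np.round(r["point"]),round(r["confidence"],2))
cr=p[90:290,150:350]
cv2.imwrite("pics/side2.png",cv2.resize(cr[:,:,::-1],(600,600),interpolation=cv2.INTER_CUBIC))
s=env.sense(); print(s["clock"],s["tool_pos"],s["q"])
```

```text
passive_leaf [535. 212. 177.] 0.95
active_leaf [470.  -6. 142.] 0.74
cabinet [533.  -9. 162.] 0.93
carton [ 405. -377.   41.] 0.84
green_jar [582. 171. 310.] 0.7
amber_bottle [605.  66. 286.] 0.68
3.7 [290.11336996  99.89178483 359.91093336] [ 0.20675654 -0.62156112  1.64099657 -0.05566184  1.8655833   1.7549538 ]
```

View pics/side2.png

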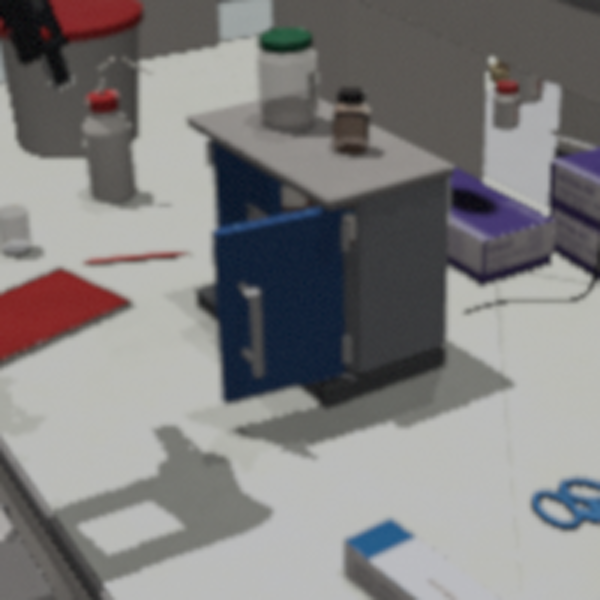

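Run:
```python
from h import *
d=np.load("pics/d2.npy"); p=np.load("pics/p2.npy").astype(int)
X=cloud(d,"side"); ok=d>0
reg=np.zeros(d.shape,bool); reg[115:240,205:305]=1; reg&=ok
roof=reg&(abs(X[...,2]-250)<7)
xy=X[roof][:,:2].astype(np.float32); print(len(xy),X[roof][:,2].mean())
m=cv2.minAreaRect(xy); print(m,cv2.boxPoints(m))
# front edge: per-bin minimal extents using rect axes; line fit
# side face: grey, z in 40..225
sf=reg&(X[...,2]>45)&(X[...,2]<225)&(np.ptp(p,axis=2)<35)
sf[:,:270]=0
s=X[sf]; 
def fit(s):
    for _ in range(6):
        c=s.mean(0); n=np.linalg.svd(s-c,full_matrices=False)[2][2]; r=(s-c)@n; s=s[abs(r)<max(2.5*np.median(abs(r)),1.5)]
    return c,n,len(s),r.std()
print("side",fit(s))
blue=reg&(p[...,2]>p[...,0]+30)
B=X[blue]; print(len(B))
for nm,lo,hi in (("active",222,265),("passive",218,245)):
    pass
a=blue.copy(); a[:,:225]=0; a[:164]=0; a[:,262:]=0
print("active",fit(X[a]), X[a].min(0),X[a].max(0))
b=blue.copy(); b[160:]=0; b[:,245:]=0
print("passive",fit(X[b]), X[b].min(0),X[b].max(0))
```

```text
1370 248.2240359200445
((592.3226318359375, 130.4928741455078), (164.44056701660156, 313.5528869628906), 2.8765034675598145) [[502.33838 282.94568]
 [518.0735  -30.21212]
 [682.3069  -21.95993]
 [666.5718  291.19788]]
side (array([721.91780393, 117.63310308, 136.23927109]), array([ 0.76591732, -0.59913862,  0.23324575]), 2135, np.float64(25.9040615186585))
2084
active (array([475.73317849,  -8.07134174, 137.7365525 ]), array([-0.07040387, -0.99751772, -0.00129918]), 1339, np.float64(1.6529289142114012)) [407.55857852 -18.34809538  35.70775379] [537.41105903 246.8750765  233.53223867]
passive (array([536.32466348, 183.7686361 , 182.69681701]), array([0.995956  , 0.08305702, 0.03425162]), 30, np.float64(1.1389051200923321)) [530.56323089 128.9806565  135.37978526] [549.19428614 249.36155409 208.706296  ]
```

Run:
```python
from h import *
d=np.load("pics/d2.npy"); p=np.load("pics/p2.npy").astype(int)
X=cloud(d,"side"); ok=d>0
reg=np.zeros(d.shape,bool); reg[115:240,205:305]=1; reg&=ok
roof=reg&(abs(X[...,2]-248.5)<7); R=X[roof]
def edge(a,b,lo,hi,side):
    pts=[]
    for c in np.arange(lo,hi,8):
        k=R[(R[:,a]>=c)&(R[:,a]<c+8)]
        if len(k)>3: v=np.sort(k[:,b]); pts.append((c+4,(v[:1] if side<0 else v[-1:]).mean()))
    pts=np.array(pts); l=np.polyfit(pts[:,0],pts[:,1],1)
    r=pts[:,1]-np.polyval(l,pts[:,0]); k=abs(r)<2.5; l=np.polyfit(pts[k,0],pts[k,1],1)
    return l,np.round(r,1)
print("front x(y)",edge(1,0,-10,270,-1))
print("right y(x)",edge(0,1,525,670,-1))
print("left y(x)",edge(0,1,510,660,1))
def fit(s):
    for _ in range(8):
        c=s.mean(0); n=np.linalg.svd(s-c,full_matrices=False)[2][2]; r=(s-c)@n; s=s[abs(r)<max(2.5*np.median(abs(r)),1.5)]
    return c,n,len(s)
m=reg&(X[...,2]>45)&(X[...,2]<225)&(X[...,0]>560)&(X[...,0]<665)&(X[...,1]<30)&(X[...,1]>-50)
print("side",fit(X[m]))
lv=reg&(abs(X[...,2]-120)<100)&(p[...,2]>p[...,0]+30)&(X[...,0]<500)
print("active front end x min by rows",np.percentile(X[lv],[1,99],axis=0))
```

```text
front x(y) (array([-4.63656492e-02,  5.18152784e+02]), array([ 0.1,  0.1,  0. ,  2.6,  0.4,  0.3, -1.1, -1.4, -1. ,  0.8,  0.3,
        0.3,  0.1,  1.3, -0.4, -0.7, -1.7,  0.6, -1.7,  0.5, -1.7, -0.7,
       -1.8,  4.5,  0.9,  1. , -3. , -2.5,  1.1, -1.9, -1.7,  6.9,  0.1,
        0.9, -1.5]))
right y(x) (array([ 5.33532925e-02, -5.58308075e+01]), array([-0.4, -2.3, -1.2,  1. , -1.4,  1.9,  4.9, -0.4,  0.2,  1.9, -2.4,
        0.4, -1.7, -0.6,  0.4,  0.2, -0.5,  0.3, -0.2]))
left y(x) (array([  0.2562957 , 139.93745309]), array([-19. , -16.9,  -8.2,  -4.9,   0.9,   9.6,  13.7,  24.9,  22.1,
        34.3,  35.6,  47.1, -61.1, -55.5, -39.5, -27.5, -10.3,  17.6,
        37. ]))
side (array([612.67279476, -15.12327179, 137.86515931]), array([-4.43658581e-02,  9.99015143e-01, -6.44229238e-04]), 1105)
active front end x min by rows [[407.40937279 -13.96562628  41.26370539]
 [499.22203752   0.95557861 218.18140143]]<stdin>:12: RankWarning: Polyfit may be poorly conditioned
```

```bash
cat >> h.py <<'E'
YAW=0.046; XC=np.array([np.cos(YAW),np.sin(YAW)]); YC=np.array([-np.sin(YAW),np.cos(YAW)])
O=619.1*XC+106.7*YC
def W(x,y,z): return np.r_[O+x*XC+y*YC,z]     # cabinet -> world
def door(th,x,y,z):                            # offset from left hinge axis, door axes -> world
    c,s=np.cos(-th),np.sin(-th); return W(-75+c*x-s*y,145+s*x+c*y,z)
def tcp(g,yaw,tilt,back=0):                    # TCP for grasp point g, backed off along tool
    zt=np.array([np.sin(tilt)*np.cos(yaw),np.sin(tilt)*np.sin(yaw),-np.cos(tilt)])
    return g+zt*(env.grasp_offset-back)
def flip(q):
    w=(Ro.from_quat(np.roll(q,-1))*Ro.from_euler('z',np.pi)).as_quat(); return [w[3],*w[:3]]
E
python3 - <<'E'
from h import *
print(W(-110,30,120))
for t in (25,30,35,40,45):
  T=np.radians(t)
  for f in (0,1):
    q0=flip(quat(YAW,T)) if f else quat(YAW,T)
    g=W(-110,30,120); r=lambda q: '--' if q is None else str(np.round(q,2).tolist())
    print(t,f,"back",r(env.ik(tcp(g,YAW,T,110),q0)),"g",r(env.ik(tcp(g,YAW,T),q0)))
    for th in (.3,.6,.9,1.2,1.57):
      q=quat(YAW-th,T); q=flip(q) if f else q
      print("   ",th,r(env.ik(tcp(door(th,-35,-115,152),YAW-th,T),q)))
E
```

```text
[502.27548458 159.96573882 120.        ]
25 0 back [0.28, -0.36, 1.85, -0.11, 1.23, 1.82] g [0.26, -0.19, 1.92, -0.11, 0.99, 1.82]
    0.3 [0.41, -0.22, 1.88, -0.29, 1.15, 2.31]
    0.6 --
    0.9 --
    1.2 --
    1.57 [0.73, 0.25, 1.4, -0.34, 1.77, -2.48]
25 1 back [0.28, -0.36, 1.85, -0.11, 1.23, -1.32] g [0.26, -0.19, 1.92, -0.11, 0.99, -1.32]
    0.3 [0.41, -0.22, 1.88, -0.29, 1.15, -0.83]
    0.6 [0.56, -0.16, 1.82, -0.41, 1.3, -0.38]
    0.9 [0.66, -0.05, 1.72, -0.44, 1.45, -0.0]
    1.2 [0.72, 0.08, 1.59, -0.42, 1.6, 0.32]
    1.57 [0.73, 0.25, 1.4, -0.34, 1.77, 0.67]
30 0 back [0.31, -0.44, 1.93, -0.14, 1.14, 1.86] g [0.27, -0.24, 1.99, -0.14, 0.89, 1.86]
    0.3 [0.45, -0.25, 1.93, -0.38, 1.08, 2.39]
    0.6 --
    0.9 --
    1.2 --
    1.57 [0.76, 0.3, 1.37, -0.4, 1.82, -2.46]
30 1 back [0.31, -0.44, 1.93, -0.14, 1.14, -1.28] g [0.27, -0.24, 1.99, -0.14, 0.89, -1.29]
    0.3 [0.45, -0.25, 1.93, -0.38, 1.08, -0.75]
    0.6 [0.61, -0.16, 1.86, -0.5, 1.27, -0.29]
    0.9 [0.72, -0.03, 1.74, -0.53, 1.46, 0.07]
    1.2 [0.77, 0.12, 1.58, -0.49, 1.63, 0.37]
    1.57 [0.76, 0.3, 
[... 875 characters left out ...]
7, -0.54]
    0.6 [0.72, -0.16, 1.92, -0.71, 1.24, -0.1]
    0.9 [0.82, 0.01, 1.76, -0.7, 1.48, 0.21]
    1.2 [0.84, 0.19, 1.57, -0.63, 1.69, 0.45]
    1.57 [0.82, 0.39, 1.31, -0.51, 1.92, 0.71]
45 0 back [0.41, -0.64, 2.18, -0.33, 0.88, 2.05] g [0.32, -0.35, 2.17, -0.36, 0.58, 2.07]
    0.3 --
    0.6 --
    0.9 --
    1.2 --
    1.57 [0.84, 0.44, 1.28, -0.57, 1.97, -2.42]
45 1 back [0.41, -0.64, 2.18, -0.33, 0.88, -1.09] g [0.32, -0.35, 2.17, -0.36, 0.58, -1.07]
    0.3 [0.59, -0.31, 2.08, -0.72, 0.93, -0.41]
    0.6 [0.77, -0.14, 1.95, -0.81, 1.24, -0.0]
    0.9 [0.86, 0.04, 1.77, -0.78, 1.5, 0.27]
    1.2 [0.88, 0.23, 1.56, -0.7, 1.73, 0.49]
    1.57 [0.84, 0.44, 1.28, -0.57, 1.97, 0.72]
```

Run:
```python
from h import *
T=np.radians(35); q=flip(quat(YAW,T)); g=W(-110,30,120)
env.move_gripper(85,40)
env.move_ptp(tcp(g,YAW,T,110),q)
print(env.move_linear(tcp(g,YAW,T,1),vel=120,max_force=15))
s=env.sense(); print(s["clock"],s["tool_pos"]-tcp(g,YAW,T,1),s["wrist_force"])
env.move_gripper(0,40)
s=env.sense(); print(s["clock"],s["gripper_width"],s["finger_force"],s["wrist_force"],s["wrist_torque"])
p,d=env.camera("side")
cv2.imwrite("pics/s3.png",cv2.resize(p[90:290,150:350,::-1],(600,600),interpolation=cv2.INTER_CUBIC))
```

```text
False
7.5 [0.29614477 0.16560082 0.84040394] [ 0.87619137 -0.32998957 -0.60422785]
8.0917 21.549622071075042 39.776233434677124 [-6.28958999 -2.69967981  5.01876404] [-0.37383979  0.58015548 -0.41914654]
```

View pics/s3.png

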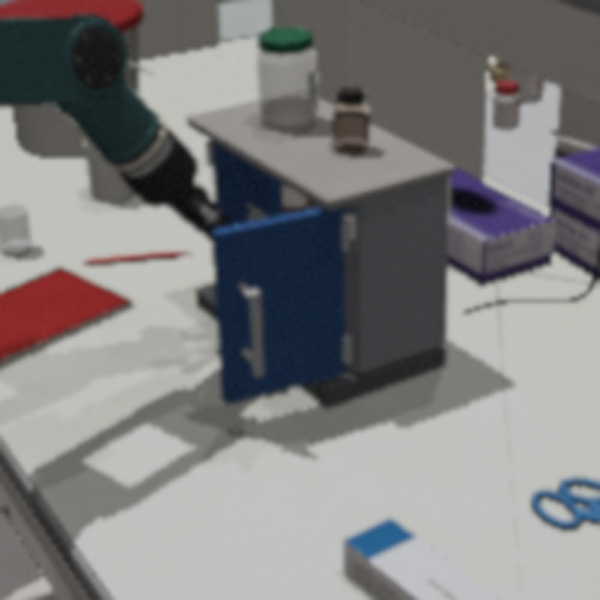

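Run:
```python
from h import *
p0=env.sense()["tool_pos"]
for dz in (10,20,31.5,33.5):
    r=env.move_linear(p0+[0,0,dz],vel=40,max_force=30)
    s=env.sense(); print(dz,r,s["clock"],np.round(s["tool_pos"]-p0,1),np.round(s["wrist_force"],1),round(s["gripper_width"],1))
    if r: break
```

```text
10 False 8.5583 [-0.  -0.  10.4] [-1.   0.3  1.3] 21.3
20 False 8.9583 [-0.  -0.  20.5] [-3.3  0.2  0.1] 21.4
31.5 False 9.4 [-0. -0. 32.] [-2.7 -1.1  1.6] 21.4
33.5 False 9.65 [-0.4 -0.  32.3] [ 3.7  1.5 -5.9] 21.2
```

```bash
cat > arc.py <<'E'
from h import *
import sys
T=np.radians(35); z=152
a,b,n=map(float,sys.argv[1:4])
for th in np.linspace(a,b,int(n)+1)[1:]:
    g=door(th,-35,-115,z)
    r=env.move_linear(tcp(g,YAW-th,T,1),vel=90,rot=flip(quat(YAW-th,T)),max_force=35)
    s=env.sense(); print(round(th,2),r,round(s["clock"],2),np.round(s["wrist_force"],1),np.round(s["wrist_torque"],1),round(s["gripper_width"],1))
    if r: break
E
python3 arc.py 0 0.3 3
```

```text
0.1 False 9.97 [ 1.2 -3.6 -1.2] [-0.7  0.4 -0.7] 21.0
0.2 False 10.29 [ 0.1 -5.5  0.7] [-0.7  0.3 -0.8] 21.1
0.3 False 10.59 [ 0.1 -4.9  0.6] [-0.8  0.3 -0.9] 21.1
```

```bash
python3 arc.py 0.3 1.57 12
python3 - <<'E'
from h import *
p,d=env.camera("side"); np.save("pics/p4.npy",p); np.save("pics/d4.npy",d)
cv2.imwrite("pics/s4.png",cv2.resize(p[90:290,150:350,::-1],(600,600),interpolation=cv2.INTER_CUBIC))
E
```

```text
0.41 False 10.88 [-1.  -5.4  0.3] [-0.8  0.4 -0.9] 21.4
0.51 False 11.18 [-1.3 -5.9 -0.3] [-0.7  0.3 -1. ] 20.9
0.62 False 11.47 [-1.5 -5.7  0.1] [-0.7  0.5 -1. ] 21.0
0.72 False 11.76 [-2.  -5.6  1.1] [-0.7  0.5 -1. ] 21.2
0.83 False 12.05 [-3.3 -5.3 -0.1] [-0.6  0.6 -1.1] 21.1
0.94 False 12.34 [-3.2 -5.8  0. ] [-0.6  0.6 -1.1] 21.6
1.04 False 12.63 [-3.7 -5.1  0.2] [-0.5  0.7 -1.1] 21.0
1.15 False 12.93 [-3.9 -4.9 -0.1] [-0.5  0.8 -1.1] 21.4
1.25 False 13.22 [-5.  -2.3 -0.6] [-0.2  0.9 -1. ] 20.9
1.36 False 13.51 [-5.5 -3.6  0. ] [-0.1  0.9 -1.1] 21.2
1.46 False 13.8 [-5.  -2.5 -1.6] [-0.1  0.9 -1. ] 21.1
1.57 False 14.09 [-5.6 -2.5 -0.5] [-0.   0.9 -1.1] 21.3
```

View pics/s4.png

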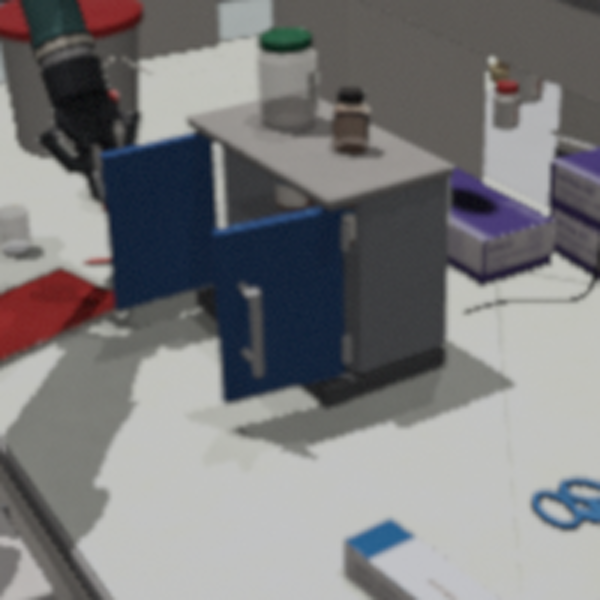

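Run:
```python
from h import *
T=np.radians(35); th=1.57; q=flip(quat(YAW-th,T)); 
p0=env.sense()["tool_pos"]
r=env.move_linear(p0+[0,0,3],vel=20,max_force=12)
s=env.sense(); print(r,np.round(s["tool_pos"]-p0,1),np.round(s["wrist_force"],1))
env.move_gripper(70)
s=env.sense(); print(np.round(s["wrist_force"],1),s["gripper_width"])
zt=np.array([np.sin(T)*np.cos(YAW-th),np.sin(T)*np.sin(YAW-th),-np.cos(T)])
print(env.move_linear(s["tool_pos"]-150*zt,vel=120,max_force=12))
s=env.sense();print(s["clock"],s["tool_pos"],np.round(s["wrist_force"],1))
p,d=env.camera("side"); X=cloud(d,"side")
for n in ("bolt_grip","release","passive_leaf","active_leaf"):
    for r in env.find_in(n,"side")[:2]: print(n,np.round(r["point"]),round(r["confidence"],2))
pi=p.astype(int); m=(pi[...,2]>pi[...,0]+30)&(d>0)
for nm,c in (("passive",door(1.57,0,-70,130)),("active",[475,-8,138])):
    k=m&(np.linalg.norm((X-c)[...,:2],axis=-1)<65)&(abs(X[...,2]-135)<95); s=X[k]
    for _ in range(6):
        c0=s.mean(0); n=np.linalg.svd(s-c0,full_matrices=False)[2][2]; r=(s-c0)@n; s=s[abs(r)<max(2.5*np.median(abs(r)),1.5)]
    n=n*np.sign(n[1]); print(nm,c0,n,len(s),"angle",np.pi/2-(np.arctan2(n[0],n[1])+YAW)*(1 if nm=="active" else -1))
cv2.imwrite("pics/s5.png",cv2.resize(p[70:270,120:320,::-1],(600,600),interpolation=cv2.INTER_CUBIC))
```

```text
False [-0.1 -0.1  1.9] [-1.7 -3.5 -5.5]
[-0.2 -0.4  0.5] 69.92394386489522
False
16.3333 [411.90971021 381.79530785 262.34267623] [0.2 0.1 0.2]
passive_leaf [453. 257. 141.] 0.7
passive_leaf [520.   0. 153.] 0.51
active_leaf [471.  -6. 144.] 0.76
passive [459.29033409 260.51481806 137.96167253] [-3.25498329e-02  9.99470024e-01  4.23476458e-04] 1275 angle 1.5842407405421448
active [477.0541524   -8.28204278 140.7641618 ] [7.99438147e-02 9.96799359e-01 1.55090436e-04] 1559 angle 1.4447671116553213
```

View pics/s5.png

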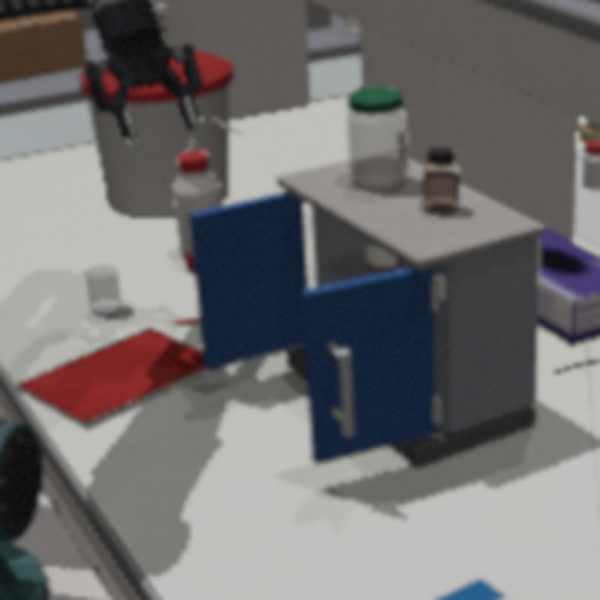

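Run:
```python
from h import *
p,d=env.camera("side"); i=env.camera_info("side")
K=np.array([[i["fx"],0,i["cx"]],[0,i["fy"],i["cy"]],[0,0,1]])
pts=np.array([door(1.584,x,-115,z) for x in (-12,-35) for z in (8,40)]+[door(1.584,14,-142,32)])
uv=cv2.projectPoints(pts,cv2.Rodrigues(np.array(i["R"]))[0],np.array(i["t"],float),K,np.array([i["k1"],0,0,0.]))[0][:,0]
c0,r0=170,175
print(np.round((uv-[c0,r0])*12+6))
cv2.imwrite("pics/s6.png",cv2.resize(p[r0:r0+40,c0:c0+50,::-1],(600,480),interpolation=cv2.INTER_CUBIC))
```

```text
[[282. 237.]
 [274. 144.]
 [251. 208.]
 [243. 116.]
 [231. 224.]]
```

View pics/s6.png

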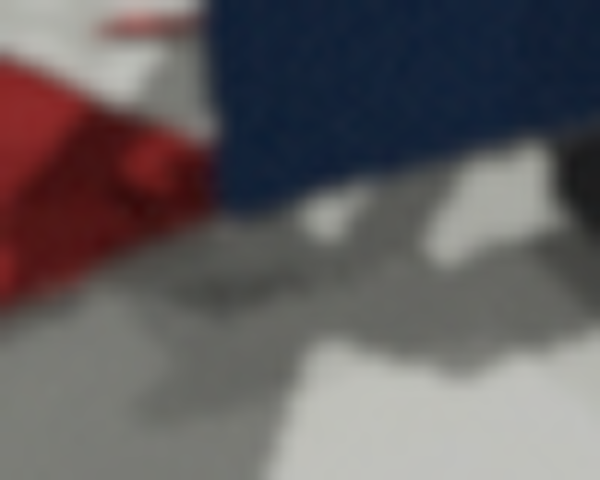

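```bash
python3 -c "
from plant import env
print(env.sign_off(), env.sense()['clock'])"
```

```text
the job is handed in; nothing more can be done
the job is handed in; nothing more can be done
```

I handed the job in with the bolt lifted to its stop, the left door open at about 1.58 rad, the right door still open, and the jar, bottle and carton untouched. The bolt staying up after release is inferred from forces and one picture, because the open door hides it from the only working camera.

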